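Dock the tartlet carrier on its pin and clamp it

ROBOT

A 7-joint arm with a two-finger parallel gripper is mounted at the origin on the work surface. World frame = base frame: x ahead of the robot, y to its left, z up, the work surface at z = 0. Lengths are in mm, angles in rad, forces in N, time in s.
With the tool pointing down it reaches from about 350 to 900 mm from the base axis. Payload 7.2 kg.
Tool frame: the origin (TCP) lies at the very end of the fingers, on their centre line; the grasp point (between the pads) lies 19 mm behind it; z points along the fingers, y is the direction in which the jaws open and shut (so a half turn about z gives the same grasp; the last joint's range is limited). The gripper opens to 85 mm and grips with 20 to 120 N. Pads are 22 mm wide; open, the fingers measure 114 mm over their backs; the gripper's body (76 mm by 85 mm) begins 54 mm behind the grasp point. The pads swing forward as they close: fully open they stand 13 mm farther back than shut.
Start: joints at [-1.246, 0.411, -0.013, 1.596, 0.006, 1.134, -0.082], TCP at [239.245, 577.4, 231.297] pointing down, gripper open.
Joint ranges: [-2.95, 2.95], [-0.29, 1.99], [-1.47, 1.44], [0.14, 2.54], [-1.03, 4.17], [0.13, 1.85], [-2.86, 2.86]. Speed limits (rad/s): [2.39, 2.39, 3.01, 3.01, 3.14, 3.14, 3.14].

INTERFACE

Orientations are given as a unit quaternion [x, y, z, w].
In Python, from station import env gives the robot as it stands. Calls block until the motion is done:
- env.move_to(position, orientation): joint-space move of the TCP to a pose.
- env.line_to(position, attitude=None, feed=150): straight line of the TCP; attitude=None keeps the orientation; feed is the mean speed in mm/s.
- env.move_joints(angles): joint-space move.
- env.grip(opening, squeeze=None): finger opening in mm; squeeze is the grip in N (None keeps the last); returns when the fingers have stopped.
- env.sleep(seconds).
- env.ik(position, orientation): joint angles nearest the present ones, or None.
- env.observe(): the state.
- env.grab_frame(name): name is "scene" or "top" or "wrist"; returns a dict with "img" (480x640x3 uint8, red, green, blue), "range_z" (480x640 float32, mm along the optical axis (not along the pixel's ray), 0 where there is no reading), "intrinsics" (3x3 intrinsics, pixels), "k1" (the pictures are not rectified: a ray, as slopes to the right and down, at radius r is drawn at 1 + k1 r^2 times it, then the intrinsics apply), "world_from_camera" (4x4, takes a point from camera to world coordinates). Camera axes: x right, y down, z forward; pixel columns grow to the right and rows downward; lengths in mm; the calibration is good to about 2 mm. A picture is of the moment at which its call begins.
A pose or a line that the arm cannot do raises env.MotionError and nothing moves.
- env.sign_off(): hands the job in, once; it reports no verdict.
The state is a dict: "time": time; "joint_positions": joint angles; "joint_velocities": joint speeds; "tau": joint torques, N m; "ee_pos": TCP position; "tcp_rot": TCP orientation; "ft_force": force on the tool from outside, world axes, zero at the start; "moment": the same for the moment, N m; "width": finger opening in mm.
Only numpy, scipy, OpenCV 4.12 (cv2) and the standard library are available. Lean on these libraries where they do the work, as an engineer would, in place of code of your own. Each camera call takes 0.05 s, during which the arm holds its last target.

TASK

Pick up the white four-tartlet carrier by its black bridge handle, bring it square onto the docking station and gently feel about in light contact until the hole in its middle slips over the brass pin, then lower it, without letting it fall, until it lies flat and fully home on the station. Then swing the clamp by its red knob all the way to its stop, so that its nose reaches over the carrier's edge, and let go. Never push or drop the carrier hard on the station (stay under 30 N), and leave the other kitchen things where they are.

Things in the scene. Friction and masses are not known exactly. Their poses are not given: they have to be found in the camera images.
- carrier_bar (a point): middle of the carrier's black handle bar, where to grip: the bar is 12 mm wide (along x), 12 mm high, 120 mm long (along y), on two steel posts at y = -55 and +55 mm. This point is 61 mm above the plate's underside, straight above the centre of the hole. x, y along the plate's edges, z up; a half turn makes no difference
- carrier: loose tartlet carrier, 0.4 to 0.65 kg, flat on the table at the start: white plate 140 x 140 x 12 mm with a round through hole 14 mm across in its centre. Origin at the hole, on the underside; axes as for the bar. Four steel tartlet tins, 40 mm across, reaching 27 mm above the underside, are fixed to it at x, y = -36 and +36 mm
- station: fixed docking station: grey painted slab, top 20 mm above the table, from x = -85 to +170 and y = -95 to +95 mm. Origin on the table under the pin's nominal place; x points away from the robot to the clamp, y left, z up. Seated, the carrier lies flat on the slab, its bar along the station's y (either way round), bar's middle 81 mm above the table
- pin_nominal (a point): nominal place of the brass pin's tip, 31 mm above the table, above the station's origin. The pin is 12 mm across, 11 mm proud of the slab, 1 mm bevel. It is locked on a cross slide set anew for each batch: the true pin stands -7 to +7 mm off in station x and y, unmeasured, and is found by feel or by eye. A carrier riding on its tip has its bar 92 mm above the table
- clamp (a joint): swing clamp angle: 0 = open, handle to the station's +y; turns clockwise seen from above to its stop at 1.571 rad = clamped, handle to the station's +x, nose to -x over the carrier's edge. Starts at 0 to 0.3; about 1 to 2 N at the knob; stays where left. Nose 46 mm from the pivot, 12 mm wide, underside 34 mm above the table (2 mm above a seated plate)
- clamp_pivot (a point): the clamp's upright pivot axis, at x = 106, y = 0 mm in the station's frame, 42 mm above the table (top of the clamp arm)
- clamp_knob (a point): grip point of the red upright knob on the clamp's handle, 55 mm from the pivot: a cylinder 16 mm across, 44 mm tall, free to turn in the fingers; this point is on its axis, 66 mm above the table, 20 mm below its top. The clamp arm below it has its top 42 mm above the table
- bowl: bystander: steel bowl, 170 mm across, 75 mm high; origin at the centre of its underside, z up
- cake_ring: bystander: white cake ring 150 mm across, 55 mm high; origin at the centre of its underside, z up
- spatula: bystander: red spatula lying on the table, about 280 mm long along its x; origin at its underside, near its middle
- jar: bystander: amber jar with a white lid, 68 mm across, 100 mm high; origin at the centre of its underside
- cup: bystander: white cup 76 mm across, 85 mm high; origin at the centre of its underside
- tin: bystander: single copper tartlet form 64 mm across, 18 mm high; origin at the centre of its underside
- can: bystander: blue can 74 mm across, 85 mm high; origin at the centre of its underside
Things that resemble listed ones, but are neither listed nor needed, are in the scene too. Leave any green or purple look-alike of the carrier alone.

How it is judged (in metres and radians):
On the way, in this order (a step that is already met when the one before it is completed fails the run):
1. the carrier is seated over the pin, flat on the station and square with it (x of carrier_bar in the frame of station between -0.011 and 0.011 m and y of carrier_bar in the frame of station between -0.011 and 0.011 m and z of carrier_bar in the frame of station between 0.078 and 0.083 m and angle between carrier_bar's own z axis and vertical below 0.04 rad and angle between the x axis of carrier_bar and the x axis of station, either way round below 0.15 rad), for 0.2 s.
2. the clamp is swung to its stop over the seated carrier (all of step 1 and value of joint clamp above 1.4 rad), for 0.2 s.
At the end, for the whole second after the job is handed in: the carrier lies at rest on the station over the pin: bar's middle 78 to 83 mm above the table and within 11 mm of the station's origin in its x and y, tilted under 0.04 rad, its edges within 0.15 rad of square with the slab; the clamp is past 1.4 rad (all of step 2 and linear speed of carrier below 0.02 m/s); the robot touches nothing.
It fails at once if the carrier is pressed, knocked or dropped on the station, its pin or its clamp with more than 30 N (contact force between carrier and station above 30 N).
It fails at once if a bystander (bowl, cake ring, spatula, jar, cup, tin, can) is moved more than 30 mm (distance of any of bowl, cake_ring, spatula, jar, cup, tin, can from where it was at the start of the episode above 0.03 m).
It also fails if it takes over 67 s, if anything falls off the work surface, if the arm or the gripper's body presses on something with over 40 N, if the wrist force passes 120 N, or if a joint passes its speed limit or range.

## Working session

There is one attempt and no reset: what is moved stays moved. The work goes in short steps, each a Python script; the robot and the scene stay as the last script left them, time stands still between calls to the robot, and variables do not carry over. Pictures are saved under pics/ and viewed, and the job is handed in when it is done.

```bash
ls; mkdir -p pics; cat > h.py <<'E'
import numpy as np, cv2, json
from station import env
def save(name,fn):
    f=env.grab_frame(name)
    cv2.imwrite(f'pics/{fn}.png',f['img'][:,:,::-1])
    np.savez(f'pics/{fn}.npz',**{k:np.asarray(v) for k,v in f.items()})
    return f
def world(f,u,v,z=None):
    K=np.asarray(f['intrinsics']);k1=float(f['k1']);T=np.asarray(f['world_from_camera'])
    d=cv2.undistortPoints(np.array([[[u,v]]],float),K,np.array([k1,0,0,0.]))[0,0]
    r=np.array([d[0],d[1],1.])
    if z is None:
        return T[:3,:3]@(r*float(f['range_z'][int(round(v)),int(round(u))]))+T[:3,3]
    w=T[:3,:3]@r
    return T[:3,3]+w*(z-T[2,3])/w[2]
E
python3 - <<'E'
from h import *
for n in ['scene','top','wrist']:
    f=save(n,n+'0'); print(n,np.round(f['world_from_camera'],2).tolist(),f['k1'],np.asarray(f['intrinsics']).tolist())
o=env.observe(); print({k:np.round(v,3).tolist() for k,v in o.items()})
E
```

```text
pics
scene [[0.49, 0.49, -0.72, 1421.52], [0.87, -0.3, 0.39, -519.2], [-0.02, -0.82, -0.58, 827.07], [0.0, 0.0, 0.0, 1.0]] 0.024331737529935407 [[496.91484060415877, 0.0, 313.50949537026753], [0.0, 496.91484060415877, 239.8978421823088], [0.0, 0.0, 1.0]]
top [[0.01, -0.99, 0.16, 220.95], [-1.0, -0.01, -0.01, 15.19], [0.01, -0.16, -0.99, 1642.94], [0.0, 0.0, 0.0, 1.0]] -0.1829624006481313 [[569.204655629058, 0.0, 319.67498275126917], [0.0, 569.204655629058, 235.6549654590037], [0.0, 0.0, 1.0]]
wrist [[0.38, 0.88, 0.3, 163.35], [0.92, -0.36, -0.12, 609.28], [-0.0, 0.32, -0.95, 374.55], [0.0, 0.0, 0.0, 1.0]] -0.026348680263203205 [[346.7364190546446, 0.0, 319.0089501898542], [0.0, 346.7364190546446, 237.63498318791264], [0.0, 0.0, 1.0]]
{'time': 0.15, 'joint_positions': [-1.246, 0.412, -0.013, 1.597, 0.006, 1.134, -0.082], 'joint_velocities': [0.001, -0.001, 0.002, -0.003, 0.0, -0.001, -0.001], 'tau': [0.002, -60.103, 0.683, -29.965, 0.014, 0.008, -0.0], 'ee_pos': [239.097, 577.047, 230.623], 'tcp_rot': [0.195, 0.981, -0.001, -0.0], 'ft_force': [-0.198, -0.049, 0.419], 'moment': [0.042, 0.012, 0.012], 'width': 85.308}
```

View pics/scene0.png

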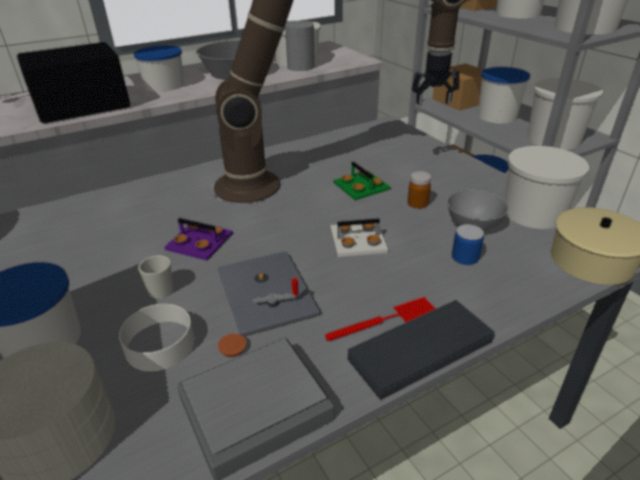

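View pics/top0.png

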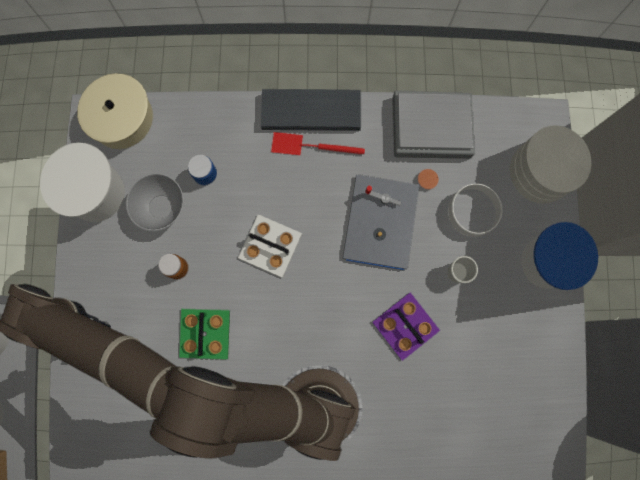

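View pics/wrist0.png

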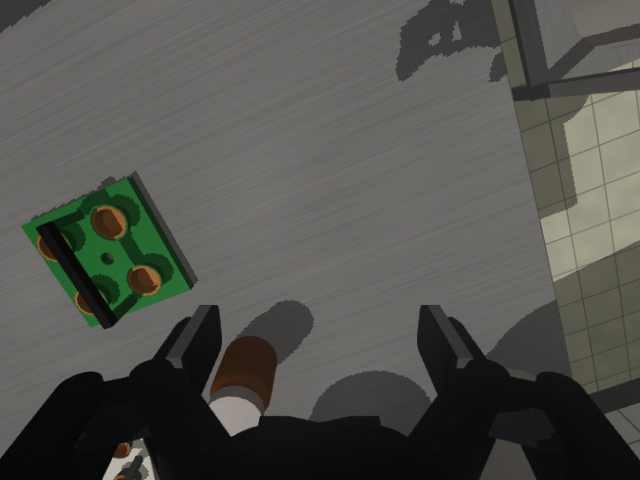

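Carrier candidates in the top view are white (270,246), green (204,334) and purple (405,326). White fits the description, and the other two are the look-alikes. The station slab is around (382,222), with the pin at (380,235), the clamp at (385,198) and the red knob at (369,189). Next I enlarge a crop to confirm this and measure.

```bash
python3 - <<'E'
import cv2
a=cv2.imread('pics/top0.png')
c=a[205:290,225:315]; c=cv2.resize(c,None,fx=6,fy=6,interpolation=cv2.INTER_CUBIC); cv2.imwrite('pics/cropA.png',c)
c=a[165:280,335:430]; c=cv2.resize(c,None,fx=5,fy=5,interpolation=cv2.INTER_CUBIC); cv2.imwrite('pics/cropB.png',c)
E
```

```text
(no output)
```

View pics/cropA.png

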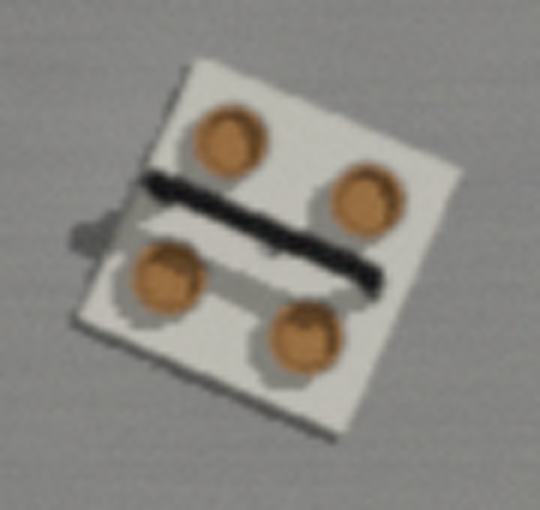

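View pics/cropB.png

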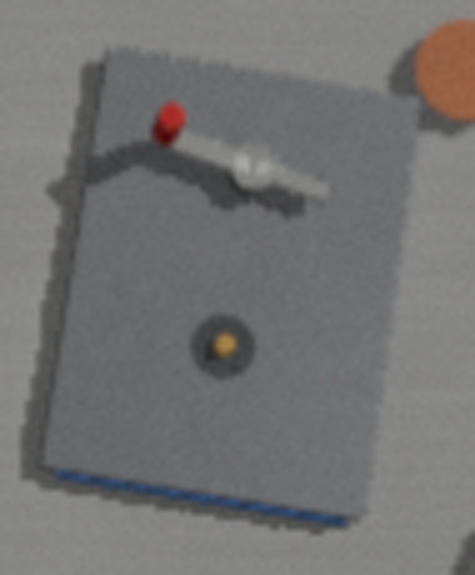

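Confirmed: the crop shows a white plate with a black bar, with bar ends at crop (150,183) and (375,283). The slab corners, pin, pivot and knob are readable in the second crop.

```bash
python3 - <<'E'
from h import *
f=dict(np.load('pics/top0.npz'))
def A(x,y,z): return world(f,225+(x+.5)/6-.5,205+(y+.5)/6-.5,z)
def B(x,y,z): return world(f,335+(x+.5)/5-.5,165+(y+.5)/5-.5,z)
p=lambda n,x:print(n,np.round(x,1))
b1,b2=A(150,183,67),A(375,283,67); p('bar',[b1,b2]);p('mid',(b1+b2)/2);print(np.linalg.norm(b1-b2),np.degrees(np.arctan2(*(b1-b2)[[1,0]])))
c=np.array([A(198,60,12),A(463,172,12),A(345,435,12),A(75,318,12)]);p('plate',c);p('mean',c.mean(0));
for i in range(4):
  d=c[i]-c[i-1];print(np.linalg.norm(d),np.degrees(np.arctan2(d[1],d[0])))
s=np.array([B(108,50,20),B(418,98,20),B(365,516,20),B(46,467,20)]);p('slab',s)
for i in range(4):
  d=s[i]-s[i-1];print(np.linalg.norm(d),np.degrees(np.arctan2(d[1],d[0])))
p('slabmean',s.mean(0))
pin=B(225,344,31);p('pin',pin);piv=B(252,166,42);p('piv',piv);kn=B(173,113,86);p('knobtop',kn)
# depth checks
for n,u,v in [('bar',225+262/6,205+233/6),('plate',225+300/6,205+130/6),('slab',335+130/5,165+380/5),('table',330,200)]:
  p(n,world(f,u,v))
E
```

```text
bar [[483.8 199.2  67. ]
 [437.4  92.9  67. ]]
mid [460.6 146.   67. ]
116.0034461107935 66.44015450519339
plate [[553.9 183.8  12. ]
 [499.6  53.8  12. ]
 [371.3 108.9  12. ]
 [426.6 240.3  12. ]]
mean [462.9 146.7  12. ]
139.2986214697176 -23.918925073327305
140.93028424310404 -112.70333872625486
139.5486176024877 156.75214813622114
142.55949830790829 67.18611903632895
slab [[ 675.3 -105.    20. ]
 [ 648.4 -289.1   20. ]
 [ 399.7 -252.3   20. ]
 [ 427.   -68.1   20. ]]
250.99312883141965 -8.458029031329794
186.0001205529645 -98.3082811121998
251.395524434682 171.60337621376985
186.26893065779907 81.56777130899043
slabmean [ 537.6 -178.6   20. ]
pin [ 497.7 -170.9   31. ]
piv [ 600.6 -186.6   42. ]
knobtop [ 620.4 -136.7   86. ]
bar [459.8 145.1  63.8]
plate [517.4 131.6  17.6]
slab [ 475.7 -117.3   27.2]
table [601.7 -28.3   1.8]
```

```bash
cat >> h.py <<'E'
def quat(th):  # th = world angle (deg) of jaw (tool y) direction, tool down
    p=np.radians((th+90)/2); return [float(np.cos(p)),float(np.sin(p)),0.,0.]
def st():
    o=env.observe(); print('t',round(o['time'],2),'pos',np.round(o['ee_pos'],2),'F',np.round(o['ft_force'],2),'M',np.round(o['moment'],2),'w',round(o['width'],2)); return o
E
python3 - <<'E'
from h import *
for th in (-23.2,156.8):
  print(th,np.round(env.ik([461.5,146.3,150],quat(th)),2))
for th in (-8.4,171.6,81.6,-98.4):
  q=env.ik([496,-172,150],quat(th)); print(th,None if q is None else np.round(q,2))
E
```

```text
-23.2 [-0.84  0.29  0.52  2.05 -0.19  0.85 -0.62]
156.8 [-0.38  0.27 -0.03  2.02  0.01  0.85  2.32]
-8.4 [-0.5   0.49  0.99  1.97 -0.5   0.95  0.6 ]
171.6 [-0.63  0.65  1.26  1.98 -0.72  1.06 -2.33]
81.6 [-0.33  0.4   0.74  1.96 -0.34  0.9   2.  ]
-98.4 [-0.55  0.53  1.09  1.98 -0.57  0.98 -0.9 ]
```

```bash
python3 - <<'E'
from h import *
env.move_to([461.5,146.3,170],quat(-23.2))
env.grip(60,60)
save('wrist','w1'); st()
E
```

```text
t 2.36 pos [461.48 146.44 169.99] F [ 0.63 -0.23  0.03] M [0.01 0.02 0.01] w 59.86
```

View pics/w1.png

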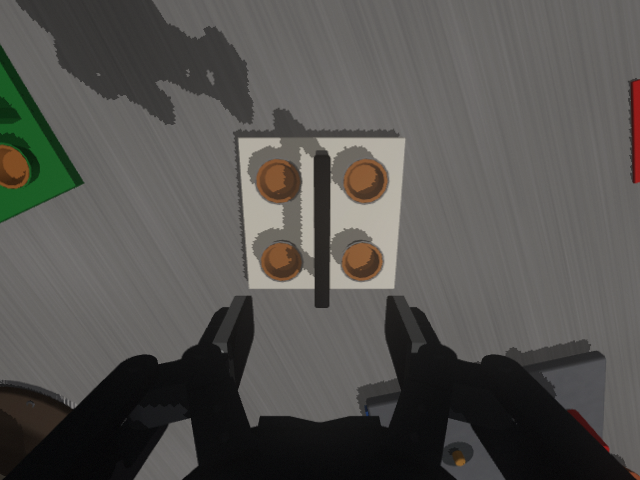

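The wrist view shows the white carrier centred between the fingers: bar ends at (321,153) and (322,305), plate corners at (238,138), (406,138), (394,289) and (249,289). The pin is visible at about (459,455).

```bash
python3 - <<'E'
from h import *
f=dict(np.load('pics/w1.npz'))
a,b=world(f,321.5,152,67),world(f,322,306,67);print(a,b,(a+b)/2,np.linalg.norm(a-b),np.degrees(np.arctan2(*(a-b)[[1,0]])))
c=np.array([world(f,u,v,12) for u,v in [(238,138),(406,138),(394,289),(249,289)]]);print(c.mean(0))
for i in range(4):
  d=c[i]-c[i-1];print(np.linalg.norm(d),np.degrees(np.arctan2(d[1],d[0])))
print('pin',world(f,458,456,31),world(f,322,230), world(f,322,306), f['world_from_camera'])
E
```

```text
[487.93184231 203.2521079   67.        ] [440.95612809  91.69076551  67.        ] [464.4439852  147.47143671  67.        ] 121.0481344056424 67.16524762194864
[463.65140897 144.5690037   12.        ]
141.00480667842982 66.93594016703632
141.26928832322344 -23.150308707607802
141.04394366200762 -113.33221603709099
140.60923827577227 156.83396822373817
pin [ 498.30749439 -162.66446631   31.        ] [466.31321328 151.48709244  69.29911753] [441.34681913  92.64983644  68.80429949] [[ 9.19429484e-01 -3.72579973e-01 -1.25831584e-01  4.94440263e+02]
 [-3.93254868e-01 -8.70945897e-01 -2.94624936e-01  2.22983969e+02]
 [ 1.78848918e-04  3.20370735e-01 -9.47292225e-01  3.14001815e+02]
 [ 0.00000000e+00  0.00000000e+00  0.00000000e+00  1.00000000e+00]]
```

```bash
python3 - <<'E'
from h import *
env.line_to([463,146.3,110],quat(-23.1))
env.line_to([463,146.3,43],feed=80); st()
env.grip(5,70); st()
env.line_to([463,146.3,75],feed=60); st()
env.line_to([463,146.3,150],feed=150); env.sleep(0.3); st()
save('wrist','w2'); save('scene','s2')
E
```

```text
t 3.89 pos [463.34 146.35  43.36] F [0.09 0.56 0.69] M [ 0.05  0.02 -0.02] w 60.4
t 4.39 pos [463.27 146.39  43.44] F [-0.99 -0.07  6.01] M [-0.11  0.2   0.04] w 10.33
t 5.08 pos [462.89 146.45  75.07] F [-0.64 -0.9  -5.28] M [-0.04  0.01 -0.01] w 10.6
t 6.03 pos [462.63 146.05 149.29] F [-0.29 -0.25 -5.2 ] M [ 0.02 -0.03  0.01] w 10.67
```

View pics/w2.png

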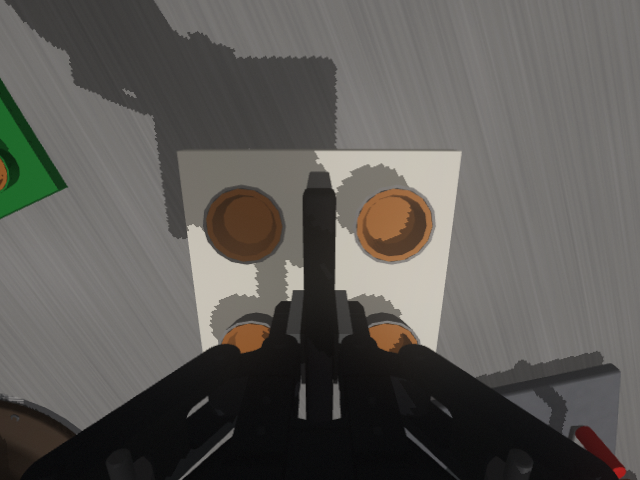

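```bash
python3 - <<'E'
from h import *
f=dict(np.load('pics/w2.npz')); o=st()
L=world(f,178,151,118);R=world(f,461,151,118);print(L,R,np.linalg.norm(L-R)); d=R-L;print(np.degrees(np.arctan2(d[1],d[0])),(L+R)/2-o['ee_pos'], np.linalg.norm(((L+R)/2-o['ee_pos'])[:2]))
th=-8.4; a=np.radians(th+90); u=np.array([np.cos(a),np.sin(a)])
p=np.array([497.8,-171])-u*115
env.move_to([float(p[0]),float(p[1]),185],quat(th)); env.sleep(0.2)
f=save('wrist','w3'); st()
i=f['img'][:,:,::-1]
E
```

```text
t 6.12 pos [462.83 146.17 149.58] F [-0.13 -0.36 -5.22] M [ 0.01 -0.03 -0.04] w 10.91
[425.83198315 236.95689363 118.        ] [554.61191306 182.04588434 118.        ] 139.99817602801784
-23.09311640096882 [ 27.39484618  63.33240002 -31.57543804] 69.00340926201883
t 7.97 pos [ 481.43 -283.91  184.92] F [-0.35 -0.15 -5.2 ] M [-0.03 -0.02  0.04] w 10.25
```

View pics/w3.png

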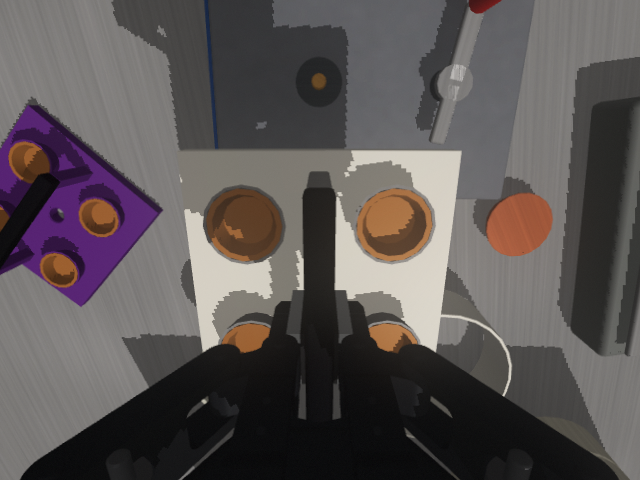

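The wrist view shows the pin at about (318,80) in its dark well, the clamp pivot at about (455,82) and the slab's blue near edge at x≈210. The plate is still held square.

```bash
python3 - <<'E'
import cv2
a=cv2.imread('pics/w3.png')[20:150,200:480]
cv2.imwrite('pics/cropC.png',cv2.resize(a,None,fx=2.8,fy=2.8,interpolation=cv2.INTER_CUBIC))
a=cv2.imread('pics/w3.png')[50:110,280:360]
cv2.imwrite('pics/cropD.png',cv2.resize(a,None,fx=8,fy=8,interpolation=cv2.INTER_CUBIC))
E
```

```text
(no output)
```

View pics/cropC.png

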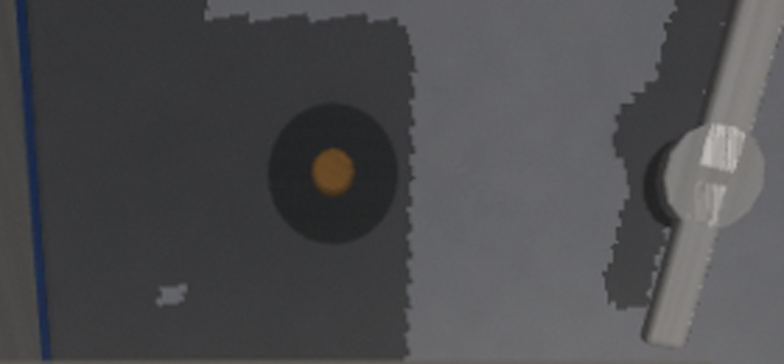

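View pics/cropD.png

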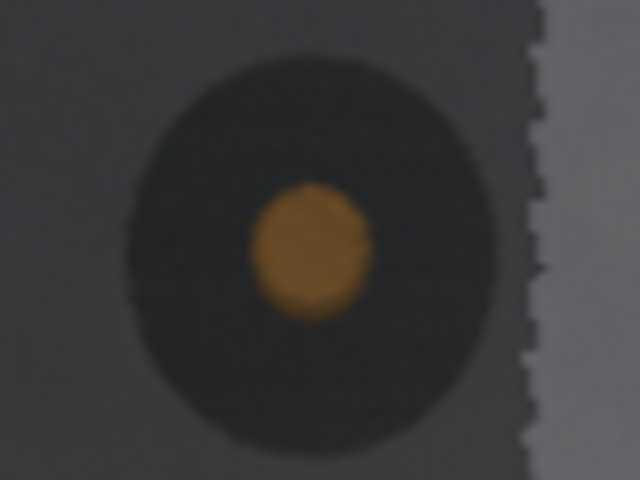

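```bash
python3 - <<'E'
from h import *
f=dict(np.load('pics/w3.npz'))
g=lambda n,x:print(n,np.round(x,2))
g('pin',world(f,318.4,80.4,31)); g('disk',world(f,280+311.5/8-.5,50+255.5/8-.5,20)); g('piv',world(f,454.7,82.2,44))
C=lambda x,y,z:world(f,200+(x+.5)/2.8-.5,20+(y+.5)/2.8-.5,z)
a,b=C(24,0,20),C(49,360,20);d=a-b;print(a,b,np.degrees(np.arctan2(d[1],d[0]))-90)
# other end edge slab in full picture
a,b=world(f,534,10,20),world(f,505,195,20);d=a-b;print(a,b,np.degrees(np.arctan2(d[1],d[0]))-90)
E
```

```text
pin [ 497.89 -171.27   31.  ]
disk [ 497.95 -170.93   20.  ]
piv [ 600.05 -188.31   44.  ]
[ 418.9632612  -113.69001292   20.        ] [ 403.23315514 -210.97389626   20.        ] -9.184822663098998
[ 672.92907363 -142.64683467   20.        ] [ 652.3252219 -288.6769708   20.       ] -8.031029964384942
```

```bash
cat >> h.py <<'E'
TH=-8.5
def F(): 
    return np.mean([env.observe()['ft_force'] for _ in range(1)],axis=0)
def step(p,feed=20):
    env.line_to([float(x) for x in p],feed=feed); o=env.observe(); return o
E
python3 - <<'E'
from h import *
x,y=498.0,-170.6
env.line_to([x,y,150],quat(TH),feed=200); env.line_to([x,y,82],feed=80); env.sleep(0.3); o=st()
z=82
while z>61:
    z-=0.6 if z>77 else 0.4
    o=step([x,y,z],15); fz=o['ft_force'][2]
    if fz>-2.8: print('contact',z); break
env.sleep(0.1); o=st()
print(o['ee_pos'][2]-z)
E
```

```text
t 10.02 pos [ 498.22 -170.54   82.3 ] F [-0.54  0.81 -4.65] M [0.01 0.01 0.02] w 10.66
contact 63.39999999999988
t 20.62 pos [ 498.06 -170.61   63.5 ] F [-0.86  1.35 -2.5 ] M [0.07 0.13 0.05] w 10.96
0.10215859776268843
```

The pin went straight in, and contact now is at the seated height. I settle the last bit of weight before releasing.

```bash
python3 - <<'E'
from h import *
z=63.4
for i in range(6):
    z-=0.2
    o=step([498.0,-170.6,z],15); env.sleep(0.15); o=st()
    if o['ft_force'][2]>0: break
save('wrist','w4'); save('scene','s4')
E
```

```text
t 21.02 pos [ 498.06 -170.62   63.49] F [-2.21  0.59  5.9 ] M [ 0.26  0.63 -0.  ] w 10.59
```

View pics/w4.png

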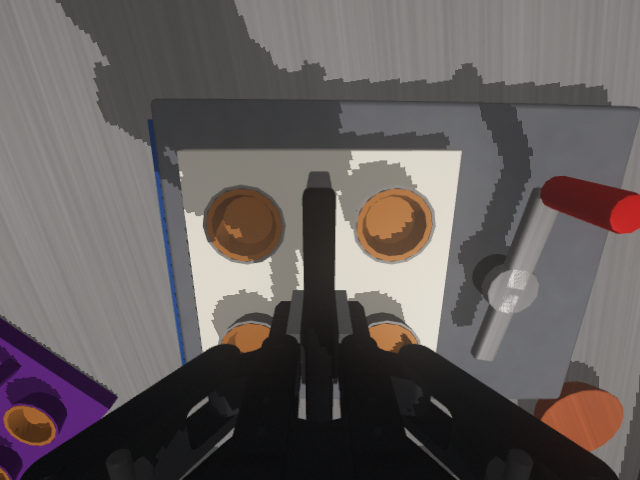

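View pics/s4.png

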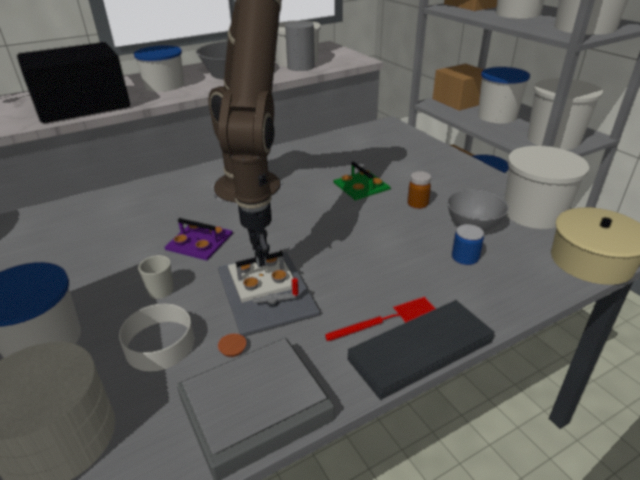

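The carrier lies flat on the slab, square, with the bar at seated height. I release, retreat, and look at the clamp and carrier.

```bash
python3 - <<'E'
from h import *
env.grip(40,40); st()
env.line_to([498.0,-170.6,100],feed=60)
env.line_to([498.0,-170.6,170],feed=150)
for th in (-8.5,-45,-60): 
  for p in ([620.4,-136.7,47],[654.7,-195.7,47]):
    q=env.ik(p,quat(th)); print(th,None if q is None else np.round(q,2))
env.move_to([600,-160,170],quat(-45)); env.sleep(0.1)
save('wrist','w5'); save('top','t5'); st()
E
```

```text
t 21.51 pos [ 498.2  -170.67   63.21] F [-0.45 -0.11 -0.31] M [ 0.02  0.01 -0.05] w 40.02
-8.5 [-0.28  0.71  0.62  1.76 -0.53  0.85  0.44]
-8.5 [-0.19  0.78  0.64  1.63 -0.56  0.92  0.51]
-45 [-0.36  0.75  0.75  1.76 -0.64  0.89 -0.1 ]
-45 [-0.26  0.83  0.77  1.63 -0.68  0.97 -0.04]
-60 [-0.39  0.77  0.8   1.77 -0.69  0.91 -0.33]
-60 [-0.29  0.85  0.83  1.63 -0.72  0.99 -0.26]
t 23.69 pos [ 598.95 -160.55  169.97] F [-0.14  0.5  -1.04] M [-0.08  0.01  0.02] w 40.47
```

View pics/w5.png

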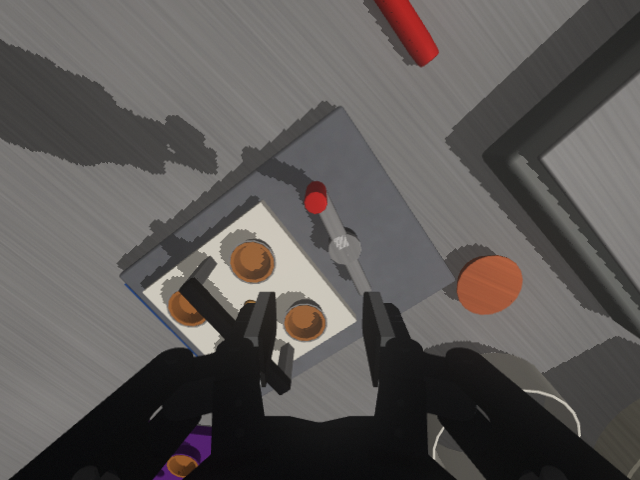

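View pics/t5.png

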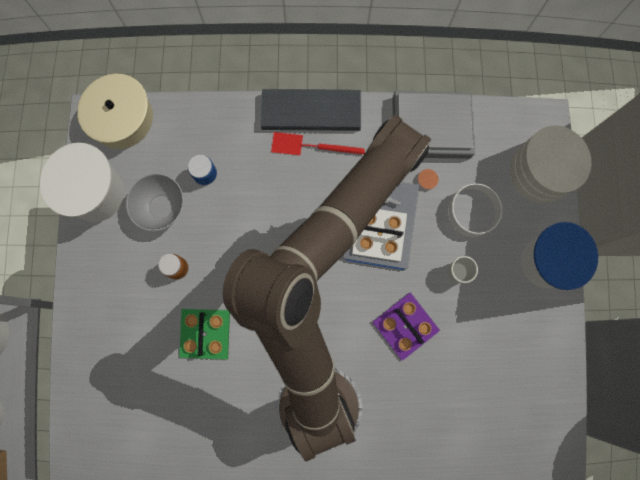

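The carrier sits square on the slab, with the pin visible in the hole near (250,305). The knob top is at about (316,203) and the pivot at about (345,247).

```bash
python3 - <<'E'
from h import *
f=dict(np.load('pics/w5.npz'))
k=world(f,316,204,86);p=world(f,345,247,45);print(k,p,np.linalg.norm((k-p)[:2]),np.degrees(np.arctan2(*(k-p)[[1,0]])))
a,b,c=world(f,262,202,32),world(f,356,320,32),world(f,142,290,32)
print(a,b,c,np.linalg.norm(a-b),np.linalg.norm(a-c),(b+c)/2)
print('plate depth z',world(f,215,240)[2],world(f,280,260)[2],'slab',world(f,340,150)[2], world(f,400,260)[2])
E
```

```text
[ 618.32834009 -137.83201331   86.        ] [ 602.4523704  -186.80552831   45.        ] 51.48253670681188 72.0386226476721
[ 578.53877622 -113.57536757   32.        ] [ 556.96690604 -250.81209174   32.        ] [440.25281969 -90.72185165  32.        ] 138.9217911115922 140.1616529721556 [ 498.60986287 -170.7669717    32.        ]
plate depth z 33.475741430530434 33.94872891865725 slab 22.08221431745784 21.42606802262179
```

```bash
python3 - <<'E'
from h import *
env.move_to([619.5,-137,120],quat(-45))
env.line_to([619.5,-137,49],feed=80); st()
env.grip(8,30); o=st()
P=np.array([600.9,-187.4])
# angle from actual
ang=69.5
while ang>-8:
    ang=max(ang-7,-8)
    a=np.radians(ang)
    o=step([P[0]+55*np.cos(a),P[1]+55*np.sin(a),49],60)
    print(round(ang,1),np.round(o['ee_pos'],1),np.round(o['ft_force'],1))
    if np.hypot(*o['ft_force'][:2])>18: print('stop');break
save('wrist','w6'); st()
E
```

```text
t 25.07 pos [ 619.83 -137.24   49.45] F [ 1.44 -0.33  0.84] M [-0.02  0.02 -0.02] w 39.93
t 25.4 pos [ 619.86 -136.91   49.57] F [-0.86  0.65  4.63] M [0.16 0.11 0.01] w 14.82
62.5 [ 626.1 -138.9   49.4] [-3.3  0.5  5.7]
55.5 [ 632.6 -141.6   49.5] [0.  2.8 4.5]
48.5 [ 638.1 -144.8   49.5] [-1.1  4.6  6.2]
41.5 [ 643.6 -148.8   49.5] [1.8 5.2 4.5]
34.5 [ 648.1 -153.6   49.5] [2.4 5.8 4.3]
27.5 [ 651.8 -159.3   49.4] [2.7 6.7 1.6]
20.5 [ 654.5 -166.1   49.3] [3.9 5.  1.3]
13.5 [ 656.3 -173.1   49.3] [4.7 2.6 0.2]
6.5 [ 657.1 -179.9   49.2] [4.7 3.  1.2]
-0.5 [ 656.8 -187.3   49.2] [2.8 3.3 2. ]
-7.5 [ 655.7 -194.7   49.1] [2.4 2.  1.8]
-8 [ 655.7 -194.6   49.1] [2.7 3.4 3.6]
t 28.55 pos [ 655.67 -194.67   49.11] F [2.6  3.82 2.26] M [ 0.87 -0.64 -0.24] w 14.99
```

View pics/w6.png

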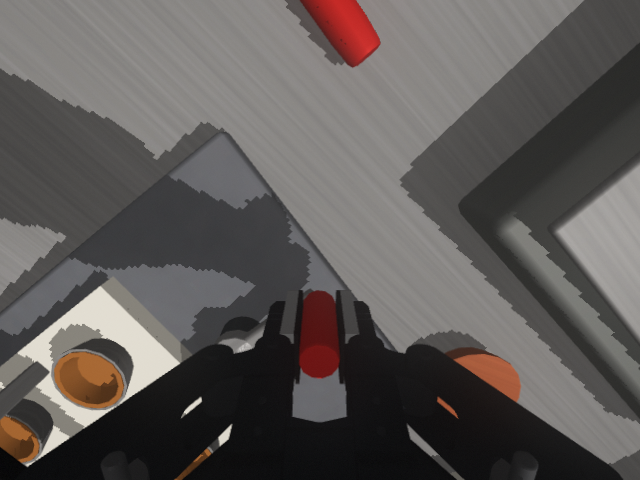

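The knob is held at about (318,335) and no stop has been felt yet. I push gently further until one is.

```bash
python3 - <<'E'
from h import *
P=np.array([600.9,-187.4]); ang=-8
for i in range(6):
    ang-=1.2; a=np.radians(ang)
    o=step([P[0]+55*np.cos(a),P[1]+55*np.sin(a),49],25); env.sleep(.1); o=env.observe()
    print(round(ang,1),np.round(o['ee_pos'],1),np.round(o['ft_force'],1))
    if o['ft_force'][1]>12: print('stop');break
a=np.radians(-9.)
env.grip(40); st()
p=env.observe()['ee_pos']
env.line_to([float(p[0]),float(p[1]),100],feed=80)
env.line_to([float(p[0]),float(p[1]),200],feed=200)
env.move_to([560,-100,280],quat(-45))
save('wrist','w7'); save('scene','s7')
env.move_to([463,150,250],quat(-23)); save('top','t7'); st()
E
```

```text
-9.2 [ 655.6 -195.3   49.1] [2.5 5.4 3.9]
-10.4 [ 655.2 -196.7   49.1] [3.4 4.  3.4]
-11.6 [ 655.2 -196.8   49.1] [2.1 7.1 5. ]
-12.8 [ 655.2 -196.8   49.1] [2.2 9.  5.2]
-14.0 [ 655.2 -196.8   49. ] [ 2.5 11.7  6.4]
-15.2 [ 655.2 -196.9   49. ] [ 3.7 14.3  6.9]
stop
t 31.01 pos [ 653.15 -203.08   48.69] F [-0.3  -0.21  0.24] M [-0.06 -0.01 -0.  ] w 40.07
t 34.33 pos [464.09 148.35 250.27] F [ 0.47 -0.41  0.42] M [-0.01 -0.01 -0.02] w 40.28
```

```bash
python3 - <<'E'
import cv2
a=cv2.imread('pics/t7.png')
cv2.imwrite('pics/t7c.png',cv2.resize(a[165:280,335:430],None,fx=5,fy=5,interpolation=cv2.INTER_CUBIC))
E
```

```text
(no output)
```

View pics/t7c.png

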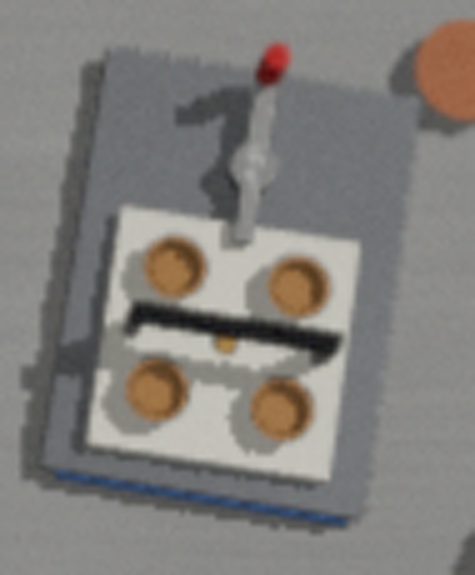

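View pics/w7.png

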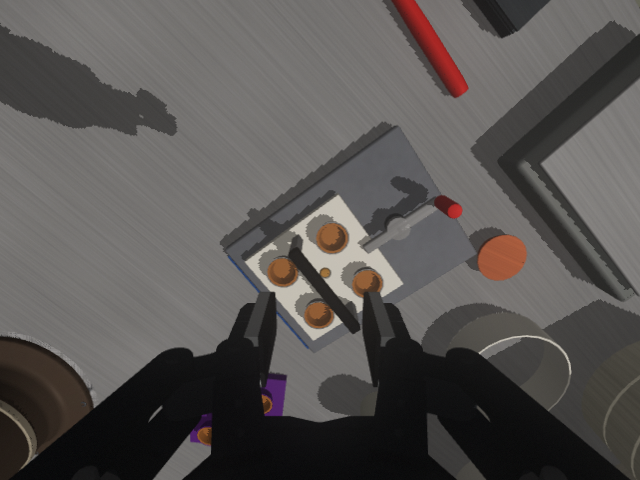

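View pics/s7.png

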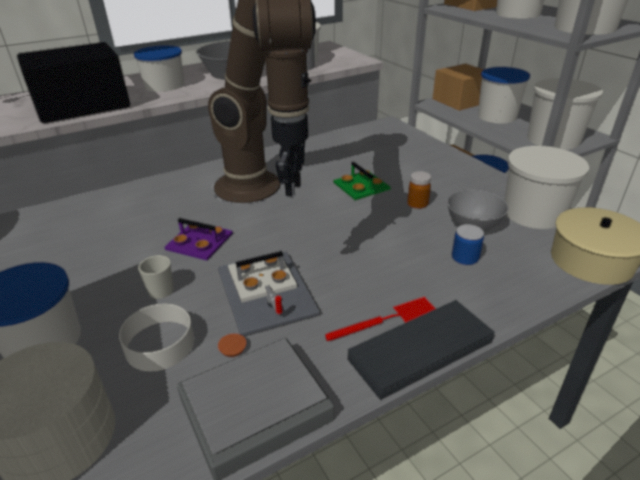

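The crop shows the nose at (237,238) over the plate's edge, the handle pointing to station +x, and the pin in the hole at (225,343). The bystanders look unmoved, so I hand the job in.

```bash
python3 -c "
from h import *
st(); print(env.sign_off())"
```

```text
t 34.33 pos [464.09 148.35 250.27] F [ 0.47 -0.41  0.42] M [-0.01 -0.01 -0.02] w 40.28
the job is handed in; nothing more can be done
None
```

I gripped the white carrier by its bar, lowered it over the pin onto the station, swung the clamp by its red knob to its stop, let go and handed the job in at about 34 s. The interface gave no verdict.

- **Seating:** The hole went over the pin on the first slow descent, so no feeling about was needed. I had already measured the pin by eye at about 2 mm off nominal in x and 1.5 mm in y. First slab contact came at the seated height. The last step down pressed with about 11 N, well under the 30 N limit. After release, the depth image put the plate about 12 mm above the slab, as it should be. The measured hole position was within about 1 mm of the pin.
- **Clamp:** The stop showed as the position holding still while the force rose to about 14 N at the knob. The final pictures show the nose over the carrier's edge and the handle along the station's +x.
- **Surroundings:** By eye, the bystanders and the green and purple look-alikes are where they were. The robot was clear of everything at the end.
- **Disagreements:** The cameras differed by about 1–2 mm on the hole's place along the bar, and by about 3 mm (roughly 4°) on the knob's place around the pivot. I took values in between and neither mattered. One early wrist reading of the pin, at the very edge of the picture, was about 8 mm off, and I discarded it.

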